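# Open the steam warmer and hold its lid at the balance

## Robot

A 6-joint arm with a two-finger parallel gripper is mounted at the origin on the work surface. World frame = base frame: x ahead of the robot, y to its left, z up, the work surface at z = 0. Lengths are in m, angles in rad, forces in N, time in s.
With the tool pointing down it reaches from about 0.2 to 0.875 m from the base axis. Payload 3.4 kg.
Tool frame: the origin (TCP) lies between the finger pads, 19 mm behind the fingertips; this is the grasp point; z points along the fingers, y is the line along which they close (so a half turn about z gives the same grasp; the last joint's range is limited). The gripper opens to 94 mm and grips with 3 to 60 N. Pads are 16 mm wide; open, the fingers measure 119 mm over their backs; the gripper's body (75 mm by 177 mm) begins 78 mm behind the grasp point.
Start: joints at [-1.279, 0.276, 1.505, -0, 1.361, -0.121], TCP at [0.231, -0.527, 0.224] pointing down, gripper open.
Joint ranges: [-2.89, 2.89], [-0.75, 2.08], [0.22, 2.7], [-1.18, 4.32], [0.11, 2.71], [-2.7, 2.7]. Speed limits (rad/s): [2.57, 2.57, 3.14, 3.14, 3.14, 3.14].

## Interface

Orientations are given as a unit quaternion [w, x, y, z].
In Python, from plant import r gives the robot as it stands. Calls block until the motion is done:
- r.move_to(position, orientation): joint-space move of the TCP to a pose.
- r.move_l(position, rot=None, vel=0.15, guard=None): straight line of the TCP; rot=None keeps the orientation; vel is the mean speed in m/s. With guard (N) it stops when the force on the tool has changed by that much, and returns True; else False.
- r.movej(angles): joint-space move.
- r.gripper_to(opening, f_grip=None): finger opening in m; f_grip is the grip in N (None keeps the last); returns when the fingers have stopped.
- r.hold(seconds).
- r.inverse_kinematics(position, orientation): joint angles nearest the present ones, or None.
- r.sense(): the state.
- r.snapshot(name): name is "side" or "top" or "wrist"; returns (picture, depth): 400x640x3 uint8, red, green, blue; 400x640 float32, m along the optical axis (not along the pixel's ray), 0 where there is no reading.
- r.get_calibration(name): a dict with "fx", "fy", "cx", "cy" (pixels), "D" ([k1, k2, p1, p2, k3] as OpenCV has them; the pictures are not rectified), "position" and "orientation" of the camera in the world. Camera axes: x right, y down, z forward; pixel columns grow to the right and rows downward; lengths in m; the calibration is good to about 2 mm. A picture is of the moment at which its call begins: read the wrist's pose just before it. get_calibration takes no time and is no camera call; for the wrist camera it gives the pose at the moment of the call.
A pose or a line that the arm cannot do raises r.PlanningError and nothing moves.
- r.sign_off(): hands the job in; it is judged then, once.
Trained networks look in the newest picture that a camera, given by its name, has taken for a name from the list of things; names that differ only in an ending like _2 or _b are one class to them, and where a whole thing is asked for, a point or a joint stands for the part that bears it (a point fixed in the world has none). Each returns a list of dicts, best first, with "conf" (0 to 1); they miss things now and then, are a little off and sometimes report something else, mostly with a low value. They report only what shows in the picture. A call takes as long as a camera call.
- r.spot_in(name, camera): "centre" ([column, row] in pixels, amid what is visible of it).
- r.pinpoint(name, camera): "centre" ([column, row] in pixels: a listed point, or the origin of a listed thing).
The state is a dict: "t": time; "joints": joint angles; "dq": joint speeds; "joint_efforts": joint torques, N m; "ee_pos": TCP position; "tool_rot": TCP orientation; "wrist_force": force on the tool from outside, world axes, zero at the start; "torque": the same for the moment, N m; "opening": finger opening in m; "finger_force": force on a finger pad.
Only numpy, scipy, OpenCV 4.12 (cv2) and the standard library are available. Lean on these libraries where they do the work, as an engineer would, in place of code of your own. Each camera call takes 0.05 s, during which the arm holds its last target. There are 200 camera calls.

## Task

Open the bun steam warmer: press the red thumb latch at its front fully down to its stop so that the lid pops ajar, and let the latch go again. Then take the lid by its black handle bar and swing it up, unhurried, to its balance point, about upright, where it would fall neither shut nor over backwards, so that the drips on its inside run back into the pan; the job finishes with you holding it there by the handle, still. Never drop the lid or let it go over backwards, and leave everything else on the counter where it stands.

Things in the scene. Friction and masses are not known exactly. Their poses are not given: they have to be found in the camera images.
- warmer: Steam warmer for one food pan: brushed-steel box 210 mm deep (x), 310 wide (y), rim 96 high, shut lid's dome up to 122, fixed to the counter, buns inside. Origin: centre of its underside. x points from its front (latch, handle, controls; towards the robot) to its back (hinge), y along the hinge, z up. Latch pivot at x -114, y -105, z 60 mm; hinge axis at x +95, z 104 mm.
- lid_angle (a joint): Lid angle about its hinge at the back (rad): 0 shut and latched (pulling will not open it); 0.16 popped ajar on a sprung pin; 1.515 balanced, centre of mass (101 mm from the hinge) straight above the hinge, plate 3 degrees short of upright; 1.95 fallen backwards on its stop. Free hinge: the unheld lid falls either way.
- lid_hinge (a point): Point on the hinge axis at the middle of the lid's back edge. Its axes turn with the lid.
- lid: The lid: brushed-steel plate 195 x 290 x 12 mm with a dome 12 mm higher, 0.4 to 0.65 kg, and its black round handle bar on two end arms: 14 mm thick, 110 mm long, parallel to the hinge, centre line 43 mm in front of the lid's front edge; fingers fit through the gap (about 36 x 95 mm). Origin: on the hinge axis; axes as the warmer's when shut.
- lid_handle (a point): Middle of the handle bar, on its centre line, 238 mm from the hinge axis. It rides on a circle about the hinge: with the lid at angle a it lies 238 cos a - 2 sin a mm from the hinge towards the warmer's front and 238 sin a + 2 cos a mm above it. The round bar turns in the fingers, so the gripper can keep pointing down all the way.
- latch (a joint): Angle of the red thumb latch in rad: 0 at rest (lid hooked), lets the lid go at about 0.2, 0.35 fully down at its stop. A spring returns it; pressing at the pad's middle takes 4 N to start and 8 N at the stop. It is not needed again after the lid has popped.
- latch_pad (a point): Middle of the top of the latch's pad, where to press down: a red plate 44 mm wide and 56 mm deep in front of the warmer, to the right of the handle seen from the robot, 40 mm in front of the latch pivot. It sinks 15 mm to the stop.
- glass_a: Bystander: clear drinking glass, 68 mm wide, 95 mm high, standing close to the warmer's side. Origin: centre of its underside.
- glass_b: Bystander: a second clear drinking glass like glass_a, standing close to the warmer's side.
- glass_pink: Bystander: pink drinking glass, 68 mm wide, 95 mm high.
- mug: Bystander: white mug, 80 mm wide, 92 mm high, standing close to the warmer's side. Origin: centre of its underside.
- spoon: Bystander: steel spoon lying on the counter behind the warmer.
- tea_box: Bystander: dark green tea box, 75 x 130 x 65 mm.
- sugar_jar: Bystander: glass sugar jar with a red cap, 72 mm wide, 110 mm high.

How it is judged:
On the way, in this order (a step that is already met when the one before it is completed fails the run):
1. the thumb latch is pressed fully down to its stop (value of joint latch above 0.31 rad), for 0.1 s.
2. the latch is let go and the lid is taken up by its handle, past halfway (value of joint latch below 0.08 rad and value of joint lid_angle above 0.8 rad and contact force between the fingers and lid above 0.5 N), for 0.05 s.
3. the lid stands still at its balance point with the handle in the fingers (value of joint lid_angle between 1.415 and 1.615 rad and velocity of joint lid_angle between -0.15 and 0.15 rad/s and contact force between the fingers and lid above 1 N), for 0.3 s.
At the end, for the whole second after the job is handed in: The lid stands still (under 0.15 rad/s) within 0.1 rad of its balance point at 1.515 rad, its handle bar held between the fingers (over 1 N, TCP within 60 mm of the bar's middle), the latch back up (all of step 3 and distance between the grasp point and lid_handle below 0.06 m and value of joint latch below 0.08 rad); the arm keeps its last pose, push and grip.
It fails at once if the lid goes over its balance and falls backwards (value of joint lid_angle above 1.75 rad).
It fails at once if the lid is dropped (velocity of joint lid_angle below -2.5 rad/s).
It fails at once if the lid is thrown up (velocity of joint lid_angle above 2.5 rad/s).
It fails at once if a bystander is pushed away (over 30 mm) or tipped (distance of any of glass_a, glass_b, glass_pink, mug, spoon, tea_box, sugar_jar from where it was at the start of the episode above 0.03 m or angle between any of glass_a, glass_b, glass_pink, mug, sugar_jar's own z axis and vertical above 0.5 rad).
It also fails if it takes over 54 s, if anything falls off the work surface, if the arm or the gripper's body presses on something with over 40 N, if the wrist force passes 120 N, or if a joint passes its speed limit or range.

## Working session

There is one attempt and no reset: what is moved stays moved. The work goes in short steps, each a Python script; the robot and the scene stay as the last script left them, time stands still between calls to the robot, and variables do not carry over. Pictures are saved under pics/ and viewed, at most 10 in all, crops included, and the job is handed in when it is done.

```bash
ls; mkdir -p pics; cat > h.py <<'E'
import numpy as np, cv2
from scipy.spatial.transform import Rotation as R
from plant import r
def ray(c,px):
    K=np.array([[c['fx'],0,c['cx']],[0,c['fy'],c['cy']],[0,0,1]])
    u=cv2.undistortPoints(np.array([[px]],float),K,np.array(c['D'],float))[0,0]
    q=c['orientation']; M=R.from_quat([q[1],q[2],q[3],q[0]])
    return np.array(c['position']), M.apply([u[0],u[1],1.])
def at_z(c,px,z):
    o,d=ray(c,px); return o+d*(z-o[2])/d[2]
def at_depth(c,px,dep,w=2):
    x,y=int(round(px[0])),int(round(px[1]))
    p=dep[max(0,y-w):y+w+1,max(0,x-w):x+w+1]; p=p[p>0]
    o,d=ray(c,px); return o+d*(np.median(p) if p.size else np.nan)
E
python3 - <<'E'
from h import *
np.set_printoptions(precision=4,suppress=True)
for cam in ['top','side']:
    im,dep=r.snapshot(cam); c=r.get_calibration(cam)
    cv2.imwrite(f'pics/{cam}0.png',im[:,:,::-1]); np.save(f'{cam}0.npy',dep)
    print(cam,c['position'])
    for n in ['warmer','lid_handle','latch_pad','lid_hinge','lid','glass_a','glass_pink','mug','spoon','tea_box','sugar_jar']:
        for d in r.pinpoint(n,cam)[:2]:
            print(n,round(d['conf'],2),np.round(d['centre'],1),at_depth(c,d['centre'],dep))
print(r.sense()['t'],r.sense()['tool_rot'])
E
```

```text
pics
plant.py
top [0.4911 0.0012 1.4591]
warmer 0.79 [358.1 204.9] [ 0.5874 -0.1199  0.1241]
warmer 0.49 [365.9 162.8] [ 0.7602 -0.159   0.0038]
lid_handle 0.61 [367.2 164.3] [ 0.7547 -0.1642  0.0022]
lid_handle 0.6 [364.2 244.9] [ 0.4442 -0.1555  0.0055]
latch_pad 0.73 [392.3 246. ] [ 0.4448 -0.2488  0.0778]
lid_hinge 0.77 [360.2 175.7] [ 0.6934 -0.1274  0.1101]
lid 0.86 [362.  178.9] [ 0.6817 -0.1337  0.1123]
glass_a 0.64 [417.9 204.5] [ 0.6021 -0.3586  0.0066]
glass_a 0.63 [300.4 229.5] [0.4974 0.0883 0.0061]
glass_pink 0.65 [192.5 237.5] [0.4595 0.4853 0.0455]
mug 0.85 [298.4 195.6] [0.6271 0.0993 0.0064]
spoon 0.73 [369.  163.3] [ 0.7567 -0.1698  0.0134]
spoon 0.72 [357.4 178.7] [ 0.6821 -0.1173  0.1122]
tea_box 0.83 [457.  200.4] [ 0.6154 -0.4859  0.0673]
sugar_jar 0.66 [462.5 235.9] [ 0.4866 -0.4981  0.0839]
side [0.4627 0.7243 1.008 ]
warmer 0.93 [315.1 194. ] [ 0.5864 -0.0263  0.1205]
lid_handle 0.65 [360.7 175.6] [ 0.4488 -0.1391  0.1108]
latch_pad 0.72 [358.7 175.3] [ 0.4556 -0.1389  0.1115]
latch_pad 0.48 [363.3 163. ] [ 0.4441 -0.2354  0.0772]
lid_hinge 0.69 [287.3 171.5] [ 0.7244 -0.2162  0.0078]
lid 0.87 [293.8 176.3] [ 0.6707 -0.0987  0.1131]
glass_a 0.78 [337.9 249.9] [0.4918 0.1154 0.0331]
glass_a 0.75 [323.7 151.5] [ 0.587  -0.22    0.1266]
glass_pink 0.91 [325.3 393.5] [0.4738 0.516  0.0057]
mug 0.62 [299.6 245.8] [0.609  0.134  0.0567]
spoon 0.79 [274.6 183.8] [ 0.7587 -0.15    0.0045]
tea_box 0.98 [328.1 126.9] [ 0.5948 -0.3959  0.0934]
sugar_jar 0.82 [362. 127.] [ 0.4649 -0.4926  0.0315]
sugar_jar 0.62 [326.2 393.3] [0.4717 0.515  0.0046]
1.2 [0.     0.9788 0.2049 0.    ]
```

```bash
python3 -c "
import cv2
a=cv2.imread('pics/top0.png')[130:290,160:500];cv2.imwrite('pics/topc.png',cv2.resize(a,None,fx=2.3,fy=2.3,interpolation=cv2.INTER_CUBIC))
a=cv2.imread('pics/side0.png')[90:300,220:460];cv2.imwrite('pics/sidec.png',cv2.resize(a,None,fx=2.8,fy=2.8,interpolation=cv2.INTER_CUBIC))"
```

```text
(no output)
```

View pics/topc.png

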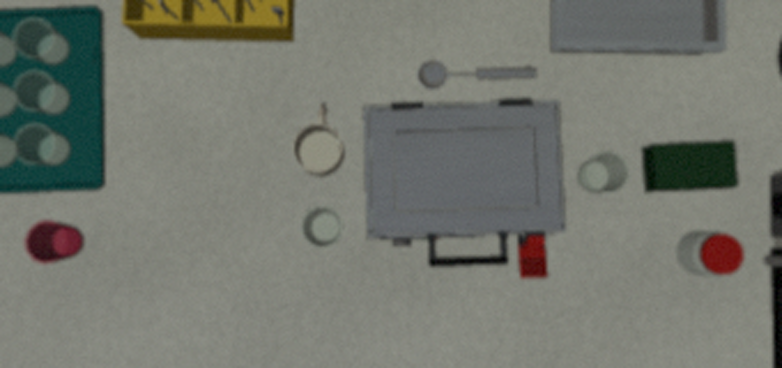

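View pics/sidec.png

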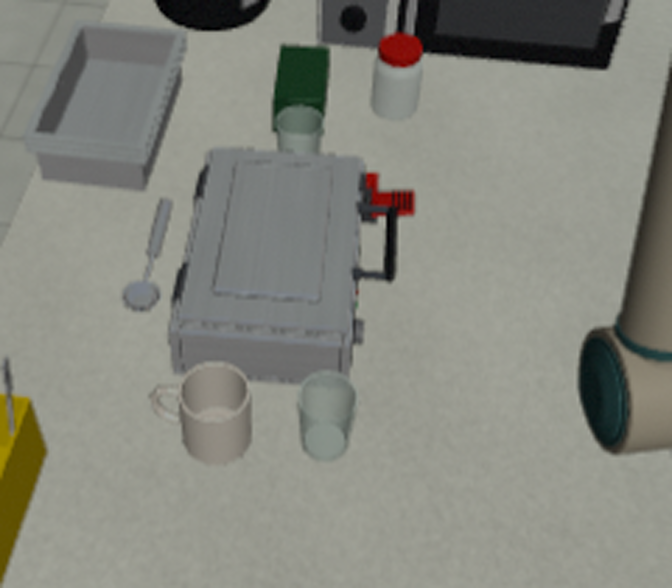

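The pictures show the warmer turned about 2° in the top view. In the top crop, the handle bar is at (432–505, 262) and the red pad at (520–547, 235–277). The handle and pad are clear of the glasses, and the spoon lies behind. Next I'll fit the pose with a closer wrist view.

```bash
python3 - <<'E'
from h import *
np.set_printoptions(precision=4,suppress=True)
c=r.get_calibration('top')
f=lambda u,v:[160+(u+.5)/2.3-.5,130+(v+.5)/2.3-.5]
for p,z in [((367,237),.11),((565,230),.11),((364,106),.11),((560,101),.11),((432,262),.106),((505,261),.106),((533,257),.075)]:
    print(p,at_z(c,f(*p),z))
# look pose: tool down, y closing along world x
M=np.array([[0,-1,0],[-1,0,0],[0,0,-1]],float) # columns tool x,y,z : x->-Y, y->-X
best=None
for s in (1,-1):
    q=R.from_matrix(np.c_[[0,-s,0],[-s,0,0],[0,0,-1]]).as_quat(); q=[q[3],*q[:3]]
    for P in ([.46,-.17,.35],[.46,-.135,.14],[.69,-.13,.345]):
        print(s,P,r.inverse_kinematics(P,q))
print(r.sense()['tool_rot'],r.get_calibration('wrist')['position'],r.sense()['ee_pos'])
E
```

```text
(367, 237) [0.4868 0.0149 0.11  ]
(565, 230) [ 0.504  -0.2888  0.11  ]
(364, 106) [0.6901 0.0239 0.11  ]
(560, 101) [ 0.7038 -0.2809  0.11  ]
(432, 262) [ 0.4506 -0.0858  0.106 ]
(505, 261) [ 0.4546 -0.1978  0.106 ]
(533, 257) [ 0.461  -0.2462  0.075 ]
1 [0.46, -0.17, 0.35] [-0.496   0.0988  1.4281 -0.      1.6146  2.6456]
1 [0.46, -0.135, 0.14] None
1 [0.69, -0.13, 0.345] None
-1 [0.46, -0.17, 0.35] [-0.496   0.0988  1.4281 -0.      1.6146 -0.496 ]
-1 [0.46, -0.135, 0.14] [-0.4307  0.1995  1.8353 -0.      1.1068 -0.4307]
-1 [0.69, -0.13, 0.345] [-0.2852  0.4493  0.9496 -0.      1.7427 -0.2852]
[0.     0.9788 0.2049 0.    ] [ 0.3058 -0.4919  0.3853] [ 0.2307 -0.5267  0.2243]
```

```bash
python3 - <<'E'
from h import *
np.set_printoptions(precision=4,suppress=True)
yaw=.048
q=R.from_matrix(R.from_euler('z',yaw).as_matrix()@np.c_[[0,1,0],[1,0,0],[0,0,-1]]).as_quat(); q=[q[3],*q[:3]]
r.move_to([.48,-.25,.28],q)
c=r.get_calibration('wrist'); im,dep=r.snapshot('wrist')
np.save('w0.npy',dep); np.save('w0cal.npy',c,allow_pickle=True)
cv2.imwrite('pics/w0.png',im[:,:,::-1])
for n in ['latch_pad','lid_handle']:
    for d in r.pinpoint(n,'wrist')[:2]:
        print(n,d['conf'],np.round(d['centre'],1),at_depth(c,d['centre'],dep))
hsv=cv2.cvtColor(im,cv2.COLOR_RGB2HSV)
red=((hsv[...,0]<8)|(hsv[...,0]>172))&(hsv[...,1]>150)&(hsv[...,2]>60)
v,u=np.nonzero(red); print(u.min(),u.max(),v.min(),v.max(),len(u))
print(r.sense()['t'],r.sense()['ee_pos'])
E
```

```text
latch_pad 0.63 [294.9 171.4] [ 0.4483 -0.2437  0.0763]
lid_handle 0.94 [301.1  78.5] [ 0.4553 -0.1365  0.1142]
280 333 39 382 2693
2.7583 [ 0.4795 -0.251   0.2797]
```

View pics/w0.png

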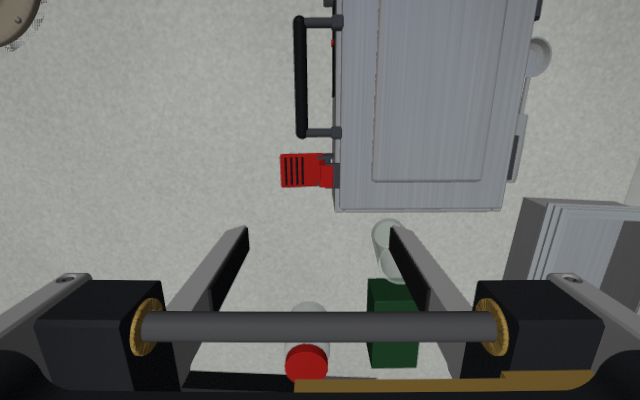

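The wrist picture shows the handle bar running from about (300,17) to (302,136), the pad at (281–320, 153–187) and the lid's front-right corner at (335,210). All are in line with the network's points. I'll fix the pose from these and press the latch with a tilted tool.

```bash
cat >> h.py <<'E'
def quat(M): q=R.from_matrix(M).as_quat(); return [q[3],*q[:3]]
E
python3 - <<'E'
from h import *
np.set_printoptions(precision=4,suppress=True)
c=np.load('w0cal.npy',allow_pickle=True).item()
A=at_z(c,(299.5,19),.106);B=at_z(c,(302,134),.106)
print('bar',A,B,(A+B)/2,'len',np.linalg.norm(A-B),'yaw',np.arctan2(-(A-B)[0],(A-B)[1]))
for p in [(335,210),(336,4)]: print('corner',at_z(c,p,.11))
print('pad ctr px',at_z(c,(301,170),.075), 'pad front/back',at_z(c,(281,170),.075),at_z(c,(320,170),.075))
# press
yaw=.048; t=np.radians(20)
Rz=R.from_euler('z',yaw).as_matrix()
ez=np.array([np.sin(t),0,-np.cos(t)]); 
pad=np.array([.447,-.244,.076])
for s in (1,-1):
    ey=np.array([0,s,0.]); ex=np.cross(ey,ez); q=quat(Rz@np.c_[ex,ey,ez])
    axis=Rz@ez
    print(s,r.inverse_kinematics(pad-axis*.019+[0,0,.04],q),r.inverse_kinematics(pad-axis*.019-[0,0,.02],q))
E
```

```text
bar [ 0.4515 -0.0789  0.106 ] [ 0.4575 -0.1941  0.106 ] [ 0.4545 -0.1365  0.106 ] len 0.11540326334121949 yaw 0.05189404794192811
corner [ 0.4999 -0.2815  0.11  ]
corner [ 0.4877 -0.065   0.11  ]
pad ctr px [ 0.4559 -0.2418  0.075 ] pad front/back [ 0.4305 -0.243   0.075 ] [ 0.4801 -0.2407  0.075 ]
1 [-0.8477  0.1181  2.0259  0.3774  0.8104 -2.7026] None
-1 [-0.8477  0.1181  2.0259  0.3774  0.8104  0.439 ] [-0.8477  0.2037  2.1143  0.4562  0.6511  0.3335]
```

```bash
python3 - <<'E'
from h import *
np.set_printoptions(precision=4,suppress=True)
yaw=.05; t=np.radians(20)
Rz=R.from_euler('z',yaw).as_matrix()
ez=np.array([np.sin(t),0,-np.cos(t)]); ey=np.array([0,-1.,0])
q=quat(Rz@np.c_[np.cross(ey,ez),ey,ez]); ax=Rz@ez
T=np.array([.447,-.244,.076])-ax*.019
r.gripper_to(0.0,f_grip=20)
r.move_to(T+[0,0,.10],q); r.move_l(T+[0,0,.015])
f0=r.sense()['wrist_force']
hit=r.move_l(T-[0,0,.035],vel=.025,guard=18)
s=r.sense(); print(hit,'tip drop',T[2]-s['ee_pos'][2],s['ee_pos']-T,s['wrist_force'],f0)
r.hold(.25)
s=r.sense(); print(T[2]-s['ee_pos'][2],s['wrist_force'])
im,_=r.snapshot('side'); cv2.imwrite('pics/press.png',cv2.resize(im[90:300,220:460,::-1],None,fx=2.5,fy=2.5))
r.move_l(T+[0,0,.06],vel=.1)
q2=quat(Rz@np.c_[[0,1,0],[1,0,0],[0,0,-1]])
r.gripper_to(0.042)
r.move_to([.48,-.25,.28],q2)
c=r.get_calibration('wrist'); im,dep=r.snapshot('wrist'); cv2.imwrite('pics/w1.png',im[:,:,::-1])
for d in r.pinpoint('lid_handle','wrist')[:2]: print(d['conf'],d['centre'],at_depth(c,d['centre'],dep),at_z(c,d['centre'],.144))
print(r.sense()['t'])
E
```

```text
True tip drop 0.014893165931799499 [-0.0007 -0.0002 -0.0149] [-5.4704  0.1523 11.0239] [ 0.1154 -0.3975  0.2665]
0.014821774904815885 [-4.3376  0.3533  9.2511]
0.78 [305.2, 75.0] [ 0.4608 -0.1351  0.149 ] [ 0.4606 -0.1346  0.144 ]
0.37 [517.6, 115.8] [ 0.6921 -0.161   0.1122] [ 0.6711 -0.1615  0.144 ]
10.3333
```

View pics/w1.png

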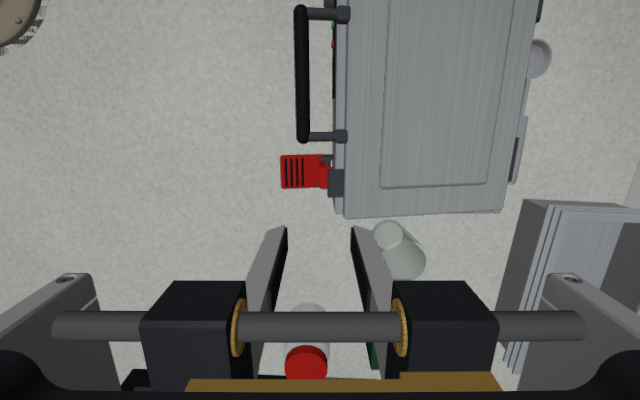

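View pics/press.png

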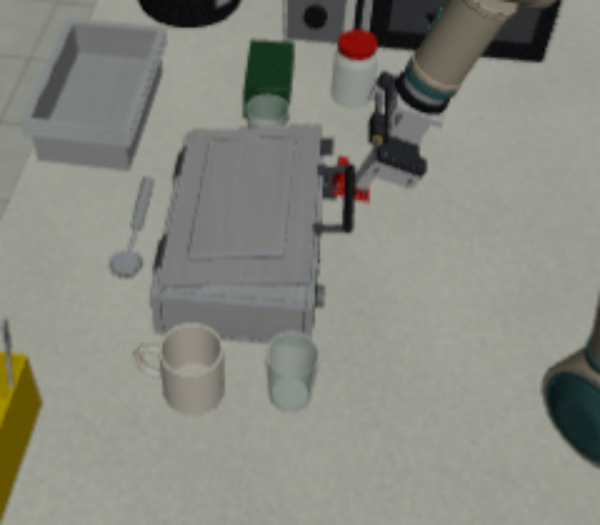

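The wrist view shows the lid popped ajar: the bar now runs from about (300,10) to (303,138), and its dark front rim is visible. The pad is back up at (281–320, 154–187). The side view shows the fingers on the red pad, clear of the handle. Since step 1 depends on reaching the stop, I'll press once more in small steps to confirm it.

```bash
python3 - <<'E'
from h import *
np.set_printoptions(precision=4,suppress=True)
yaw=.05; t=np.radians(20)
Rz=R.from_euler('z',yaw).as_matrix()
ez=np.array([np.sin(t),0,-np.cos(t)]); ey=np.array([0,-1.,0])
q=quat(Rz@np.c_[np.cross(ey,ez),ey,ez]); ax=Rz@ez
T=np.array([.447,-.244,.076])-ax*.019
r.gripper_to(0.0)
r.move_to(T+[0,0,.06],q); r.move_l(T+[0,0,.004])
for d in [-2,2,6,10,13,14.5,16,17]:
    r.move_l(T-[0,0,d/1000],vel=.03)
    s=r.sense(); F=np.linalg.norm(s['wrist_force']); print(d,round((T[2]-s['ee_pos'][2])*1000,2),s['wrist_force'],round(F,1))
    if F>22: break
r.hold(.25)
print(r.sense()['wrist_force'])
r.move_l(T+[0,0,.06],vel=.15)
print(r.sense()['t'])
E
```

```text
-2 -3.23 [ 0.8885 -0.8943  3.0933] 3.3
2 1.6 [-0.4525 -1.4502  3.585 ] 3.9
6 5.87 [-1.8588 -3.0422  5.2761] 6.4
10 9.86 [-4.8567 -2.864   5.6143] 8.0
13 12.8 [-3.5285 -2.7992  5.7883] 7.3
14.5 14.24 [-3.9417 -2.6543  6.0824] 7.7
16 14.84 [-7.4354 -1.7426 13.8947] 15.9
17 15.09 [-12.3524  -0.7814  20.5446] 24.0
[-11.0129   0.2499  20.5939]
15.6833
```

The force jumps from 8 to 24 N at 14.8 mm, so the latch is at its stop and step 1 is confirmed. Next I'll grasp the handle and swing the lid partway up, with monitoring.

```bash
cat >> h.py <<'E'
yaw=.05; Rz=R.from_euler('z',yaw).as_matrix()
q2=quat(Rz@np.c_[[0,1,0],[1,0,0],[0,0,-1]])
H=np.array([.456,-.1363,.104])+Rz@[.238,0,0]
def bar(a): return H+Rz@[-(.238*np.cos(a)-.002*np.sin(a)),0,.238*np.sin(a)+.002*np.cos(a)]
def swing(a0,a1,n,vel=.045):
    for a in np.linspace(a0,a1,n+1)[1:]:
        r.move_l(bar(a),vel=vel); s=r.sense()
        F=s['wrist_force']; print(round(a,3),np.round(F,1),round(s['opening'],4),np.round(s['finger_force'],1),round(s['t'],1))
        if np.linalg.norm(F)>35: print('STOP'); break
E
python3 - <<'E'
from h import *
np.set_printoptions(precision=4,suppress=True)
print(bar(.16),bar(1.515))
r.gripper_to(.040)
r.move_to(bar(.16)+[0,0,.08],q2)
print('hit',r.move_l(bar(.16),vel=.08,guard=10))
r.gripper_to(0.0,f_grip=25)
s=r.sense(); print(s['ee_pos'],s['opening'],s['finger_force'],s['wrist_force'],s['t'])
if .010<s['opening']<.02: swing(.16,.5,4)
im,_=r.snapshot('side'); cv2.imwrite('pics/lift.png',cv2.resize(im[60:270,200:440,::-1],None,fx=2.5,fy=2.5))
E
```

```text
[ 0.4594 -0.1361  0.1439] [ 0.6824 -0.125   0.3417]
hit False
[ 0.4577 -0.1362  0.1437] 0.013095705631520512 25.003017783164978 [-4.7589 -1.5123  2.2452] 19.05
0.245 [-6.1 -3.3 -1.9] 0.0128 25.0 19.6
0.33 [-6.8 -2.8 -0.3] 0.0133 25.0 20.2
0.415 [-7.8 -2.7  1.4] 0.0132 25.0 20.9
0.5 [-8.4 -1.9  1.5] 0.0135 25.0 21.4
```

View pics/lift.png

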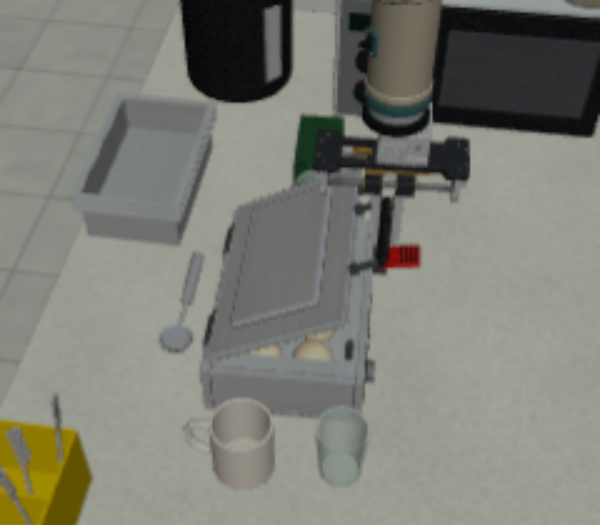

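The lid is lifting with the bar between the fingers at about (385,230), and the buns show in the pan. A steady −x pull says the hinge lies about 2 mm nearer the robot, so I'll shift the arc and continue.

```bash
sed -i 's/^H=np.array(\[.456/H=np.array([.454/' h.py; python3 - <<'E'
from h import *
np.set_printoptions(precision=4,suppress=True)
swing(.5,1.3,8); swing(1.3,1.515,4,.03); r.hold(.5)
s=r.sense(); print(s['ee_pos'],bar(1.515),s['wrist_force'],s['opening'],s['finger_force'],s['t'])
im,dep=r.snapshot('side'); c=r.get_calibration('side'); cv2.imwrite('pics/up.png',cv2.resize(im[0:230,180:440,::-1],None,fx=2.5,fy=2.5))
for d in r.pinpoint('lid_handle','side')[:2]: print(d['conf'],d['centre'],at_depth(c,d['centre'],dep))
E
```

```text
0.6 [-6.8 -1.3  1.4] 0.0132 25.0 22.2
0.7 [-8.6 -1.4  4.2] 0.0131 25.0 22.8
0.8 [-10.7  -1.5   8. ] 0.013 25.0 23.5
0.9 [-12.6  -0.8  11.9] 0.0129 25.0 24.2
1.0 [-11.2  -0.9  12.9] 0.0132 25.0 24.9
1.1 [-9.1  0.2 12.4] 0.0132 25.0 25.5
1.2 [-5.1  0.7 11.5] 0.0133 25.0 26.2
1.3 [-3.5  0.4  9.7] 0.0137 25.0 26.9
1.354 [-2.4 -0.4  7.8] 0.013 25.0 27.5
1.408 [-1.6  1.2  6.4] 0.0132 25.0 28.0
1.461 [-1.2  0.5  5.6] 0.0132 25.0 28.6
1.515 [-0.4 -0.3  5.6] 0.0134 25.0 29.2
[ 0.6817 -0.1244  0.3436] [ 0.6804 -0.125   0.3417] [-0.6891  0.0792  5.2885] 0.013112897932558352 25.00432312488556 29.6833
0.83 [290.1, 114.2] [ 0.6737 -0.1191  0.3513]
0.5 [286.0, 169.1] [ 0.6741 -0.0232  0.2228]
```

View pics/up.png

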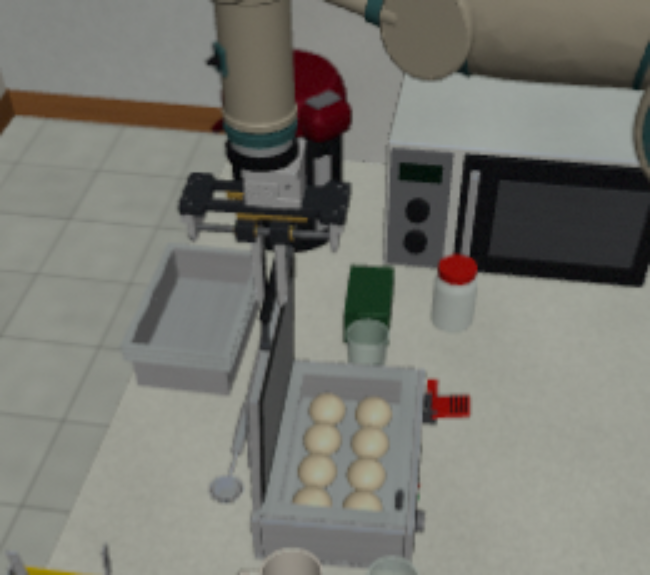

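The lid stands about upright with its bar held between the fingers at (272,275). The sideways force is near zero, so it is balanced, and the latch is up at (450,403). I'm handing in.

```bash
python3 -c "
from plant import r
r.hold(.5); print(r.sign_off())"
```

```text
the job is handed in; nothing more can be done
None
```

I pressed the latch to its stop and let it go, then swung the lid up to its balance point, where the gripper holds it still by the handle bar; the job was handed in at about 30 s, with no verdict returned.

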